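# Open the injection port of the round mould

## Robot

A 6-joint arm with a two-finger parallel gripper is mounted at the origin on the work surface. World frame = base frame: x ahead of the robot, y to its left, z up, the work surface at z = 0. Lengths are in m, angles in rad, forces in N, time in s.
With the tool pointing down it reaches from about 0.3 to 0.875 m from the base axis. Payload 6.4 kg.
Tool frame: the origin (TCP) lies at the centre of the arm's flange, where the gripper is bolted on; the fingertips stand 173 mm ahead of it and the grasp point (between the pads) lies 155 mm ahead of it; z points along the fingers, y is the line along which they close (so a half turn about z gives the same grasp; the last joint's range is limited). The gripper opens to 85 mm and grips with 20 to 120 N. Pads are 22 mm wide; open, the fingers measure 114 mm over their backs; the gripper's body (76 mm by 85 mm) begins 54 mm behind the grasp point. The pads swing forward as they close: fully open they stand 13 mm farther back than shut.
Start: joints at [-1.464, 0.181, 1.607, -0, 1.354, -0.206], TCP at [0.177, -0.547, 0.405] pointing down, gripper open.
Joint ranges: [-2.99, 2.99], [-0.89, 2.07], [0.3, 2.58], [-1.14, 4.28], [0, 2.63], [-3.12, 3.12]. Speed limits (rad/s): [2.57, 2.57, 3.01, 3.14, 3.14, 3.14].

## Interface

Orientations are given as a unit quaternion [w, x, y, z].
In Python, from bench import get_obs, camera, get_calibration, hand_in gives the robot as it stands. The module is installed in compiled form; this text tells all that it offers.
- The arm moves only by the tool drive_tool, never from a script. Its argument "increments" is a list of rows, each a list of 2 entries, a list of its own where there are three numbers: the shift along the tool's x, y, z normalised to -1 to 1, where 1 is 250 mm, then the turn about the tool's z normalised to -1 to 1, where 1 is 90 degrees. A call has exactly 8 rows; each row is the pose to reach, as a shift and turn from the pose commanded when the call began, along the tool's axes at that moment; what a row does not reach only later rows make up. A row lasts 1/8 s, in which the tool goes at most 62.5 mm and 10.7 degrees, less where a joint would pass 70% of its speed; a pose out of reach is approached as far as the arm can. A call with a number of a shift or a turn outside -1 to 1 is refused whole. A call with a gripper value outside its range is refused whole. "claw" is the closure, from 0 (fully open) to 1 (shut), set as the call begins (left out, the last holds). The fingers move at their own pace and stop on an object; the grip force is fixed at half the most. Time passes only in rows, so rows that repeat a pose let the fingers close, or fill a call up. It gives the time, the measured TCP pose, the force and the opening at its end, in the units of the state.
- get_obs(): the state, without advancing time (a new reading comes with each control period).
- camera(name): name is "side" or "top"; returns the picture (420x560x3 uint8, blue, green, red); there is no depth.
- get_calibration(name): a dict with "K" (3x3 intrinsics, pixels), "k1" (the pictures are not rectified: a ray, as slopes to the right and down, at radius r is drawn at 1 + k1 r^2 times it, then the intrinsics apply), "origin" and "orientation" of the camera in the world. Camera axes: x right, y down, z forward; pixel columns grow to the right and rows downward; lengths in m; the calibration is good to about 2 mm. A picture is of the moment at which its call begins. get_calibration takes no time and is no camera call.
- hand_in(): hands the job in, once; it reports no verdict.
The state is a dict: "time_s": time; "q": joint angles; "dq": joint speeds; "joint_efforts": joint torques, N m; "eef_pos": TCP position; "eef_rot": TCP orientation; "wrist_force": force on the tool from outside, world axes, zero at the start; "torque": the same for the moment, N m; "opening": opening from 0.0 (shut) to 1.0 (fully open).
Only numpy, scipy, OpenCV 4.12 (cv2) and the standard library are available. Lean on these libraries where they do the work, as an engineer would, in place of code of your own. Each camera call takes 0.05 s, during which the arm holds its last target. There are 200 camera calls.

## Task

On the round aluminium mould, swivel the flat steel cover sideways around its pivot screw by its upright knob, away from the stop pin and about a quarter turn, so that the injection port under it lies fully open. Let go and leave it there. Leave the square mould's cover shut.

Things in the scene. Friction and masses are not known exactly. Their poses are not given: they have to be found in the camera images.
- round_cover (a joint): Angle (rad) of the flat dark steel cover (5 mm thick, 40 mm wide) on the round mould (130 mm across, 50 mm high, fixed). 0 is shut, against a stop pin; it grows counter-clockwise seen from above, end stop 1.9; starts at 0 to 0.12. The port, a 22 mm hole in the middle of the mould, 45 mm from the pivot, is clear from 0.8 on. Stiff pivot: 2 N at the knob moves it; it stays where left.
- round_cover_knob (a point): Point on the axis of that cover's knob: an upright bright steel pin 15 mm in diameter near the cover's free end, 75 mm from the pivot, rising 36 mm from the cover's top face (56 mm above the bench) to 92 mm. This point is 24 mm above the top face. Its x axis points from the pivot to the knob, z up; it moves with the cover.
- round_cover_pivot (a point): Point on the vertical pivot axis of the round mould's cover, level with the cover's top face, 56 mm above the bench. A brass screw head, 18 mm across, stands 5 mm above it. It is the centre of the knob's level circle of 75 mm radius.
- square_cover (a joint): Angle (rad) of the like cover on the square mould (120 mm wide, 50 mm high, fixed), 0 shut, growing counter-clockwise; it starts at 0 to 0.12 and is to be left shut.
Things that resemble listed ones, but are neither listed nor needed, are in the scene too. What is shaped like the part that bears round_cover but orange or pink is not meant.

How it is judged:
At the end, for the whole second after the job is handed in: The round mould's cover stands at least 1.1 rad (63 degrees) open, so that its port is fully uncovered, and is at rest; the square mould's cover is still shut (less than 0.3 rad) (value of joint round_cover above 1.1 rad and velocity of joint round_cover between -0.05 and 0.05 rad/s and value of joint square_cover below 0.3 rad); the robot touches nothing.
It fails at once if the square mould's cover is swung open (0.3 rad or more) (value of joint square_cover above 0.3 rad).
It also fails if it takes over 35 s, if anything falls off the work surface, if the arm or the gripper's body presses on something with over 40 N, if the wrist force passes 120 N, or if a joint passes its speed limit or range.

## Working session

There is one attempt and no reset: what is moved stays moved. The work goes in short steps, Python scripts to look and compute and a tool call to move; the robot and the scene stay as the last step left them, time stands still between calls to the robot, and variables do not carry over. Pictures are saved under pics/ and viewed, on a budget of 10 in all, crops included, one or two more only if the job needs it, and the job is handed in when it is done.

Besides the shell and the picture viewer there is one more tool, called after "Emit:" in YAML: its name, and indented under it one key for each argument. drive_tool: Moves the arm, as the interface text tells. Its arguments: {"type":"object","properties":{"increments":{"type":"array","items":{"type":"array"}},"claw":{"type":"number"}},"required":["increments"]}

```bash
mkdir -p pics; cat > h.py <<'E'
import numpy as np, cv2
from scipy.spatial.transform import Rotation as R
from bench import get_obs, camera, get_calibration, hand_in
def cast(name,u,v,z):
    c=get_calibration(name);K=np.array(c["K"]);k=c["k1"]
    d=np.array([(u-K[0,2])/K[0,0],(v-K[1,2])/K[1,1]])
    s=d.copy()
    for _ in range(30): s=d/(1+k*(s@s))
    q=c["orientation"]; q=np.array(q)
    M=R.from_quat(q,scalar_first=True).as_matrix() if q.size==4 else q
    r=M@[s[0],s[1],1]; o=np.array(c["origin"])
    return o+r*(z-o[2])/r[2]
E
python3 - <<'E'
from h import *
for n in("top","side"):
    cv2.imwrite(f"pics/{n}0.png",camera(n)); print(get_calibration(n))
o=get_obs();print(o["eef_pos"],o["eef_rot"],o["time_s"],o["opening"])
E
```

```text
{'K': array([[389.83055071,   0.        , 278.36277675],
       [  0.        , 389.83055071, 217.39965865],
       [  0.        ,   0.        ,   1.        ]]), 'k1': -0.03218419684895813, 'origin': array([ 0.39399517, -0.09688824,  0.85531177]), 'orientation': array([-0.05738881,  0.70855232, -0.700121  ,  0.06701279])}
{'K': array([[486.55271903,   0.        , 285.42368856],
       [  0.        , 486.55271903, 207.05405162],
       [  0.        ,   0.        ,   1.        ]]), 'k1': 0.04725319707844105, 'origin': array([0.1453633 , 0.69792812, 0.75516549]), 'orientation': array([ 0.09937329, -0.19279612,  0.87658924, -0.42958806])}
[ 0.17692948 -0.54686286  0.40386415] [-8.06376164e-04  9.87792298e-01  1.55774597e-01  2.17518066e-05] 0.1 0.995766668080876
```

View pics/top0.png

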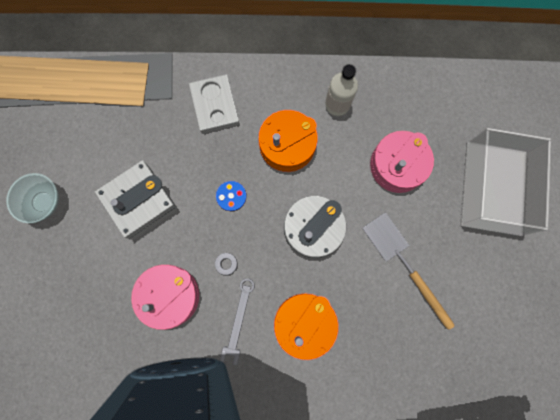

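View pics/side0.png

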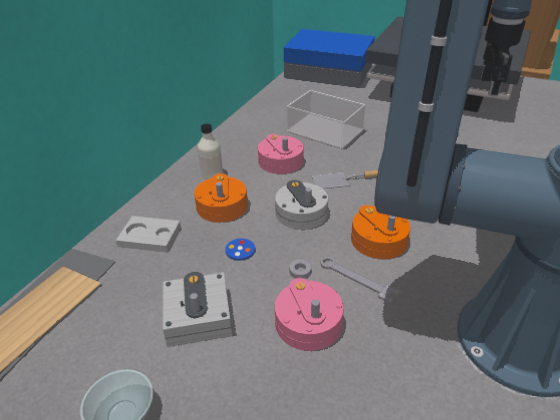

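The top view shows these candidates: orange round moulds at (288,140) and (306,327), pink at (403,161) and (164,297), a square grey one at (135,200), and a bare-aluminium round one at (316,227). Only the last is round and aluminium with a dark cover: its brass pivot is at about (331,211) and its knob at about (308,236). I'll confirm this in a crop.

```bash
python3 - <<'E'
from h import *
a=cv2.imread("pics/top0.png")[180:275,265:365]; b=cv2.imread("pics/side0.png")[160:240,260:345]
cv2.imwrite("pics/crop.png",np.hstack([cv2.resize(a,(400,380),interpolation=2),cv2.resize(b,(400,380),interpolation=2)]))
im=cv2.imread("pics/top0.png").astype(int)
m=np.zeros(im.shape[:2],bool);m[190:265,285:350]=1
br=m&(im[...,2]-im[...,0]>70)
v,u=np.nonzero(br);print(u.mean(),v.mean(),len(u),cast("top",u.mean(),v.mean(),.061))
for z,u,v in((.092,308,236),):print(cast("top",u,v,z))
print(cast("top",316,227,.05))
E
```

```text
330.75 210.10714285714286 56 [ 0.5523283  -0.21589503  0.061     ]
[ 0.49340406 -0.16552017  0.092     ]
[ 0.51805576 -0.18611363  0.05      ]
```

View pics/crop.png

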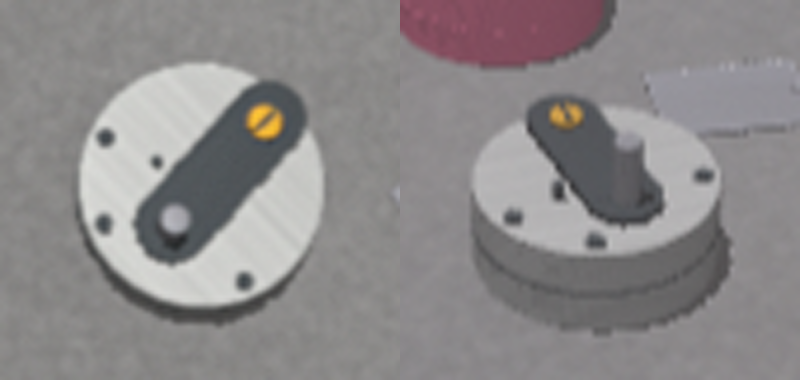

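The crop shows the knob top at top-view pixel (308.8,234.3), the screw at (330.8,210.1) and the stop pin upper-left of the cover. Opening therefore swings the knob towards the lower right, which is CCW. I'll put the fingers, partly closed, around the knob as a loose cage and follow the arc.

```bash
cat >> h.py <<'E'
def rows(ts):
    "targets (x,y,z,tool-y angle deg mod 180) -> normalised rows"
    o=get_obs();M=R.from_quat(o["eef_rot"],scalar_first=True).as_matrix()
    y0=np.degrees(np.arctan2(M[1,1],M[0,1]))
    for x,y,z,a in ts:
        d=M.T@(np.array([x,y,z])-o["eef_pos"])/.25
        t=-((a-y0+90)%180-90)/90
        print(np.round(d,3).tolist(),round(t,3))
E
python3 - <<'E'
from h import *
k=cast("top",308.8,234.3,.092);p=cast("top",330.8,210.1,.061);d=(k-p)[:2]
a=np.degrees(np.arctan2(d[1],d[0]));print(k,p,np.hypot(*d),a)
# side-view check
print(cast("side",260+628*85/400,160+137*80/380,.092),cast("side",260+566*85/400,160+116*80/380,.061))
rows([(.34,-.35,.35,a+90),(k[0],k[1],.30,a+90)])
E
```

```text
[ 0.49680865 -0.16711209  0.092     ] [ 0.55234489 -0.21599967  0.061     ] 0.07398831220262671 138.64310172462044
[ 0.31430022 -0.24469243  0.092     ] [ 0.35662628 -0.29383196  0.061     ]
[0.863, -0.548, 0.217] 0.659
[1.685, -1.051, 0.418] 0.659
```

```bash
python3 - <<'E'
from h import *
print(cast("side",260+228*85/400,160+137*80/380,.092),cast("side",260+166*85/400,160+116*80/380,.061))
E
```

```text
[ 0.494589  -0.1632324  0.092    ] [ 0.54804417 -0.20739827  0.061     ]
```

Emit:
drive_tool:
  increments:
    - [[0.15, -0.1, 0.04], 0.1]
    - [[0.3, -0.19, 0.08], 0.2]
    - [[0.45, -0.29, 0.12], 0.3]
    - [[0.6, -0.38, 0.16], 0.4]
    - [[0.75, -0.48, 0.2], 0.5]
    - [[0.863, -0.548, 0.217], 0.6]
    - [[0.863, -0.548, 0.217], 0.66]
    - [[0.863, -0.548, 0.217], 0.66]
  claw: 0.6

```text
time_s: 1.1
eef_pos: [0.3403, -0.3499, 0.3502]
eef_rot: [-0.0, 0.936, -0.353, -0.0]
wrist_force: [-0.2, -0.2, 0.6]
opening: 0.4
```

```bash
python3 - <<'E'
from h import *
rows([(.496,-.165,.30,138.6+90)])
E
```

```text
[-0.021, -0.967, 0.201] 0.0
```

Emit:
drive_tool:
  increments:
    - [[0, -0.16, 0.03], 0]
    - [[0, -0.32, 0.07], 0]
    - [[-0.01, -0.48, 0.1], 0]
    - [[-0.01, -0.64, 0.14], 0]
    - [[-0.02, -0.8, 0.17], 0]
    - [[-0.021, -0.967, 0.2], 0]
    - [[-0.021, -0.967, 0.2], 0]
    - [[-0.021, -0.967, 0.2], 0]

```text
time_s: 2.1
eef_pos: [0.496, -0.1663, 0.3004]
eef_rot: [0.0, 0.935, -0.354, -0.0]
wrist_force: [0.5, -0.1, 0.8]
opening: 0.398
```

```bash
python3 - <<'E'
from h import *
a=camera("top")[150:300,225:425]; b=camera("side")[100:250,210:410]
cv2.imwrite("pics/near.png",np.hstack([cv2.resize(a,(400,300)),cv2.resize(b,(400,300))]))
print(get_obs()["eef_pos"]);rows([(.496,-.165,.238,138.6+90)])
E
```

```text
[ 0.49578708 -0.16682622  0.3006221 ]
[-0.004, -0.006, 0.25] -0.001
```

View pics/near.png

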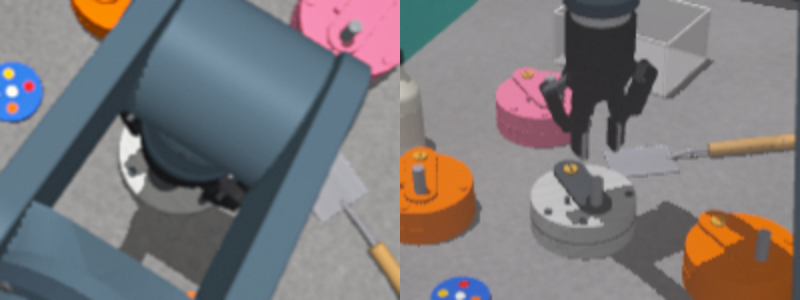

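The side view shows the fingertips at crop (580,155) and (613,150), straddling the knob at (596,180). I'll descend slowly.

Emit:
drive_tool:
  increments:
    - [[0, 0, 0.03], 0]
    - [[0, 0, 0.06], 0]
    - [[0, 0, 0.09], 0]
    - [[0, 0, 0.12], 0]
    - [[0, 0, 0.15], 0]
    - [[0, 0, 0.18], 0]
    - [[0, 0, 0.21], 0]
    - [[0, 0, 0.24], 0]

```text
time_s: 3.2
eef_pos: [0.4963, -0.1658, 0.24]
eef_rot: [-0.0, 0.935, -0.354, 0.0]
wrist_force: [0.1, 0.2, -0.3]
opening: 0.401
```

```bash
python3 - <<'E'
from h import *
o=get_obs();print(o["eef_pos"],o["wrist_force"])
b=camera("side")[130:250,230:390]
cv2.imwrite("pics/down.png",cv2.resize(b,(640,480)))
c=np.array([.551,-.213])
ts=[]
for d in np.arange(11.5,93,11.5)[:8]/1:
    a=np.radians(138.6+d);ts.append((*(c+.0745*np.array([np.cos(a),np.sin(a)])),.239,138.6+d+90))
rows(ts)
E
```

```text
[ 0.49629362 -0.16575247  0.23995443] [ 0.08838246  0.15582817 -0.34924425]
[-0.001, 0.056, -0.0] -0.129
[0.017, 0.113, -0.0] -0.256
[0.046, 0.165, -0.0] -0.384
[0.084, 0.211, -0.0] -0.512
[0.131, 0.248, -0.0] -0.64
[0.184, 0.275, -0.0] -0.768
[0.242, 0.29, -0.0] -0.895
[0.302, 0.294, -0.0] 0.977
```

View pics/down.png

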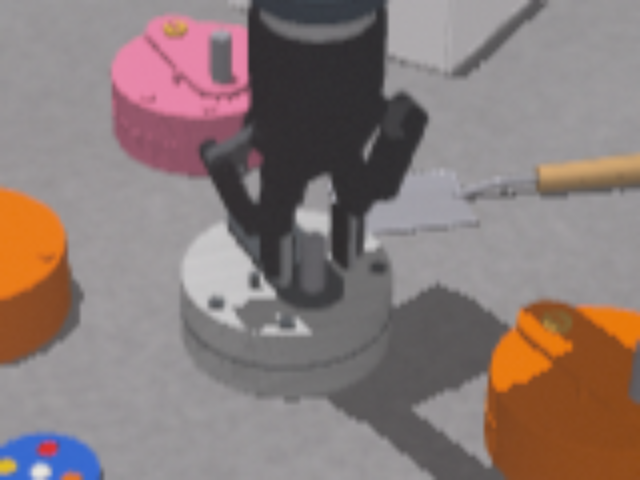

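The knob at (312,262) stands between the fingers at (282,250) and (347,235), with no contact force. Next is the first half of the arc.

Emit:
drive_tool:
  increments:
    - [[0, 0.028, 0], -0.064]
    - [[0, 0.056, 0], -0.129]
    - [[0.007, 0.085, 0], -0.192]
    - [[0.017, 0.113, 0], -0.256]
    - [[0.03, 0.14, 0], -0.32]
    - [[0.046, 0.165, 0], -0.384]
    - [[0.064, 0.19, 0], -0.448]
    - [[0.084, 0.211, 0], -0.512]

```text
time_s: 4.25
eef_pos: [0.4767, -0.2189, 0.2402]
eef_rot: [-0.001, 0.999, 0.042, -0.001]
wrist_force: [-0.5, 1.9, 1.9]
opening: 0.402
```

```bash
python3 - <<'E'
from h import *
o=get_obs();print(o["eef_pos"],o["wrist_force"],o["q"])
b=camera("side")[130:250,230:390]
cv2.imwrite("pics/half.png",cv2.resize(b,(640,480)))
c=np.array([.551,-.213])
ts=[]
for d in 46+6.1*np.arange(1,9):
    a=np.radians(138.6+d);ts.append((*(c+.0745*np.array([np.cos(a),np.sin(a)])),.239,138.6+d+90))
rows(ts)
E
```

```text
[ 0.47674137 -0.21890917  0.24017913] [-0.49941403  1.88240524  1.91483325] [-6.57056798e-01  2.84984530e-01  1.85226095e+00  4.68692646e-04
  1.00618397e+00  8.29723463e-01]
[0.001, 0.029, 0.005] -0.063
[0.006, 0.06, 0.005] -0.131
[0.014, 0.091, 0.005] -0.199
[0.026, 0.12, 0.005] -0.267
[0.04, 0.149, 0.005] -0.334
[0.057, 0.175, 0.005] -0.402
[0.078, 0.2, 0.005] -0.47
[0.1, 0.222, 0.005] -0.538
```

View pics/half.png

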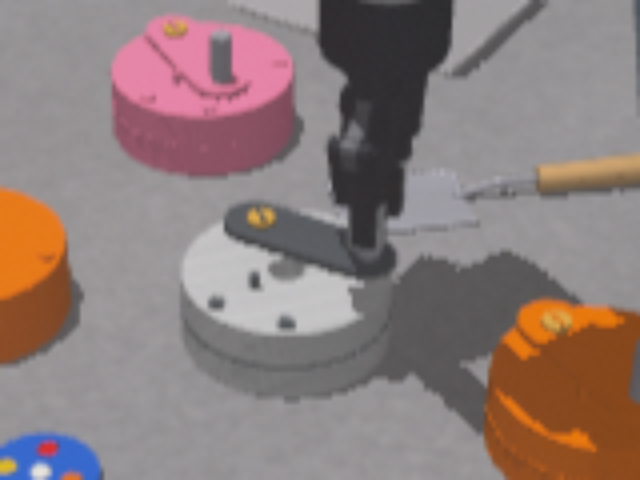

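The cover is swinging with the fingers: the port is appearing at (287,268) and the force is low. Next is the second half.

Emit:
drive_tool:
  increments:
    - [[0, 0.03, 0], -0.063]
    - [[0.006, 0.06, 0], -0.131]
    - [[0.014, 0.091, 0], -0.199]
    - [[0.026, 0.12, 0], -0.267]
    - [[0.04, 0.149, 0], -0.334]
    - [[0.057, 0.175, 0], -0.402]
    - [[0.078, 0.2, 0], -0.47]
    - [[0.1, 0.222, 0], -0.538]

```text
time_s: 5.3
eef_pos: [0.506, -0.2724, 0.2398]
eef_rot: [-0.001, 0.894, 0.447, -0.001]
wrist_force: [-2.5, 0.8, 0.6]
opening: 0.402
```

Now I'll back off 7.5 mm so the fingers are clear of the knob, then rise.

Emit:
drive_tool:
  increments:
    - [[0, -0.015, 0], 0]
    - [[0, -0.03, 0], 0]
    - [[0, -0.03, 0], 0]
    - [[0, -0.03, -0.08], 0]
    - [[0, -0.03, -0.2], 0]
    - [[0, -0.03, -0.4], 0]
    - [[0, -0.03, -0.6], 0]
    - [[0, -0.03, -0.6], 0]

```text
time_s: 6.3
eef_pos: [0.5015, -0.2687, 0.3959]
eef_rot: [0.005, 0.895, 0.446, 0.002]
wrist_force: [0.2, 0.1, -0.3]
opening: 0.394
```

```bash
python3 - <<'E'
from h import *
o=get_obs();print(o["eef_pos"],o["wrist_force"],o["time_s"])
a=camera("top")[120:300,60:360]; b=camera("side")[130:250,230:390]
cv2.imwrite("pics/end.png",np.hstack([cv2.resize(a,(400,240)),cv2.resize(b,(320,240))]))
im=camera("side").astype(int)
E
```

```text
[ 0.50146242 -0.26866271  0.39588307] [ 0.21952916  0.14628724 -0.33785594] 6.3
```

View pics/end.png

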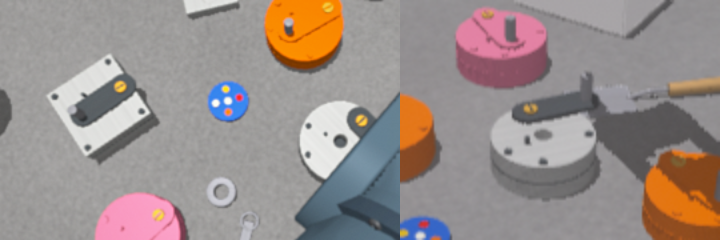

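The port is fully open in both views, and the square cover is unmoved. The side view shows the knob top at side pixel (323,168) and the screw at (295,184). I'll check the angle and hand in.

```bash
python3 - <<'E'
from h import *
k=cast("side",323.5,167,.092);p=cast("side",295.5,184,.061);d=(k-p)[:2]
a=np.degrees(np.arctan2(d[1],d[0]))%360;print(k,p,np.hypot(*d),a,np.radians(a-138.6))
if np.radians(a-138.6)>1.2: print(hand_in())
E
```

```text
[ 0.4968896  -0.26486913  0.092     ] [ 0.54827959 -0.20929135  0.061     ] 0.07569557674194517 227.24198195668578 1.5470944406375726
the job is handed in; nothing more can be done
None
```

The round aluminium mould's cover is swung open about a quarter turn and the job is handed in. I set the half-closed fingers loosely around the knob and followed its arc. I then backed off 7.5 mm and rose 156 mm clear.

- **Opening angle:** the side view puts the cover about 1.55 rad (89°) counter-clockwise of where it started, against the 1.1 rad needed. The measured knob radius came out at 75.7 mm, against 75 mm nominal.
- **Port and square cover:** both camera views show the port fully uncovered. The top view shows the square mould's cover still shut.
- **Forces and time:** wrist force was about zero after letting go, and at most about 3 N at the readings taken after each move. The job took about 6.5 s.
- **Disagreement:** the top and side views differed on the starting positions, by about 4 mm for the knob and 10 mm for the pivot. I averaged them, and the loose cage absorbed the error.

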